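# Cover the antipasti dishes for the night

### The job

The deli is closing: cover the four stoneware antipasti dishes, each with the wooden lid that fits it in shape and size, every lid fully seated on its rim. Set the lids down rather than dropping them, leave the dishes standing in their places, and do not disturb the jar or the mortadella beside them.

Things in the scene. Friction and masses are not known exactly. Their poses are not given: they have to be found in the camera images.
- large_round_dish: large round white stoneware dish, loose on the counter, 0.7 to 1.1 kg, full of green olives; outside 132 mm in diameter, 58 mm high, wall 8 mm thick, open at the top. Origin: centre of its underside; z up.
- large_round_lid: large round wooden lid, flat on the counter, handle up, 0.1 to 0.2 kg. From below: boss 102 mm in diameter, 6 mm deep, goes into the large round dish with 7 mm spare each side; board 138 mm in diameter, 10 mm thick, rests on its rim; in the middle a darker round knob, 28 mm in diameter, 32 high. Origin: centre of the boss's underside, z up. Seated: origin 52 mm above the dish's.
- small_round_dish: small round white stoneware dish, loose on the counter, 0.7 to 1.1 kg, full of black olives; outside 100 mm in diameter, 66 mm high, wall 8 mm thick, open at the top. Origin: centre of its underside; z up.
- small_round_lid: small round wooden lid, flat on the counter, handle up, 0.1 to 0.2 kg. From below: boss 70 mm in diameter, 6 mm deep, goes into the small round dish with 7 mm spare each side; board 106 mm in diameter, 10 mm thick, rests on its rim; in the middle a darker round knob, 28 mm in diameter, 32 high. Origin: centre of the boss's underside, z up. Seated: origin 60 mm above the dish's.
- square_dish: square white stoneware dish, loose on the counter, 0.7 to 1.1 kg, full of mozzarella balls; outside 110 x 110 mm (along its x and y), 60 mm high, wall 8 mm thick, open at the top. Origin: centre of its underside; z up, x and y along its sides.
- square_lid: square wooden lid, flat on the counter, handle up, 0.1 to 0.2 kg. From below: boss 80 x 80 mm, 6 mm deep, goes into the square dish with 7 mm spare each side; board 116 x 116 mm (along its x and y), 10 mm thick, rests on its rim; in the middle a darker bar handle, 60 mm long along the lid's x, 16 thick, 32 high. Origin: centre of the boss's underside, z up. Seated: origin 54 mm above the dish's.
- oblong_dish: oblong white stoneware dish, loose on the counter, 0.7 to 1.1 kg, full of red cherry peppers; outside 140 x 92 mm (along its x and y), 56 mm high, wall 8 mm thick, open at the top. Origin: centre of its underside; z up, x and y along its sides.
- oblong_lid: oblong wooden lid, flat on the counter, handle up, 0.1 to 0.2 kg. From below: boss 110 x 62 mm, 6 mm deep, goes into the oblong dish with 7 mm spare each side; board 146 x 98 mm (along its x and y), 10 mm thick, rests on its rim; in the middle a darker bar handle, 60 mm long along the lid's x, 16 thick, 32 high. Origin: centre of the boss's underside, z up. Seated: origin 50 mm above the dish's.
- jar: bystander: amber glass jar with a steel cap, 72 mm in diameter, 105 mm high. Origin: centre of its underside.
- mortadella: bystander: pink piece of mortadella standing on its cut face, 86 mm in diameter, 104 mm high. Origin: centre of its underside.
Not all that is in view belongs to the job. What is shaped like the large_round_lid but blue is not meant. What is shaped like the small_round_dish but purple is not meant.

How it is judged:
By the outcome, as a careful person would: the job done as asked, in the order asked, and still so for the second after the job is handed in, with the robot touching nothing.
It also fails if it takes over 106 s, if anything falls off the work surface, if the arm or the gripper's body presses on something with over 40 N, if the wrist force passes 120 N, or if a joint passes its speed limit or range.

### The arm

A 7-joint arm with a two-finger parallel gripper is mounted at the origin on the work surface. World frame = base frame: x ahead of the robot, y to its left, z up, the work surface at z = 0. Lengths are in m, angles in rad, forces in N, time in s.
With the tool pointing down it reaches from about 0.35 to 0.9 m from the base axis. Payload 8.1 kg.
Tool frame: the origin (TCP) lies at the centre of the arm's flange, where the gripper is bolted on; the fingertips stand 178 mm ahead of it and the grasp point (between the pads) lies 159 mm ahead of it; z points along the fingers, y is the line along which they close (so a half turn about z gives the same grasp; the last joint's range is limited). The gripper opens to 92 mm and grips with 3 to 60 N. Pads are 19 mm wide; open, the fingers measure 130 mm over their backs; the gripper's body (75 mm by 190 mm) begins 47 mm behind the grasp point.
Start: joints at [1.123, 0.434, 0.025, 1.573, -0.012, 1.134, -0.075], TCP at [0.211, -0.588, 0.405] pointing down, gripper open.
Joint ranges: [-2.62, 2.62], [-0.44, 2.09], [-1.27, 1.32], [0.08, 2.57], [-1.32, 4.46], [0.12, 2], [-2.74, 2.74]. Speed limits (rad/s): [2.22, 2.22, 3.01, 3.01, 3.14, 3.14, 3.14].

### API

Orientations are given as a rotation vector (axis times angle).
In Python, from cell import arm gives the robot as it stands. The module is installed in compiled form; this text tells all that it offers.
- The arm moves only by the shell command python3 -m inch 'ROWS' [FORCE]. ROWS is text: rows parted by semicolons, each of 5 numbers parted by spaces: the shift along the tool's x, y, z in m, then the turn about the tool's z in rad, then the finger opening in m, from 0 to 0.0918. In form: x y z roll fingers; .... A call has 1 to 5 rows; each row is the pose to reach, as a shift and turn from the pose commanded when the call began, along the tool's axes at that moment; what a row does not reach only later rows make up. A row lasts 1/10 s, in which the tool goes at most 50 mm and 8.59 degrees, less where a joint would pass 70% of its speed; a pose out of reach is approached as far as the arm can. A call with a gripper value outside its range is refused whole. The fingers move at their own pace and stop on an object; FORCE is the grip in N (left out, the last holds). Time passes only in rows, so rows that repeat a pose let the fingers close. It gives the time, the measured TCP pose, the force, the opening and the grip force at its end, in the units of the state.
- arm.observe(): the state, without advancing time (a new reading comes with each control period).
- arm.get_image(name): name is "scene" or "side" or "wrist"; returns the picture (480x640x3 uint8, red, green, blue); there is no depth.
- arm.get_calibration(name): a dict with "intrinsics" (3x3 intrinsics, pixels), "pose" (4x4, takes a point from camera to world coordinates). Camera axes: x right, y up, looking along -z (the intrinsics and any distortion apply to the point x, -y, -z); pixel columns grow to the right and rows downward; lengths in m; the calibration is good to about 2 mm. A picture is of the moment at which its call begins: read the wrist's pose just before it. get_calibration takes no time and is no camera call; for the wrist camera it gives the pose at the moment of the call.
- arm.sign_off(): hands the job in; it is judged then, once.
Trained networks look in the newest picture that a camera, given by its name, has taken for a name from the list of things; names that differ only in an ending like _2 or _b are one class to them, and where a whole thing is asked for, a point or a joint stands for the part that bears it (a point fixed in the world has none). Each returns a list of dicts, best first, with "conf" (0 to 1); they miss things now and then, are a little off and sometimes report something else, mostly with a low value. They report only what shows in the picture. A call takes as long as a camera call. They do not tell look-alikes from the thing itself.
- arm.look_for(camera, query): "point" ([row, column] in pixels, amid what is visible of it).
- arm.silhouettes(camera, query): "region" (480x640 bool, what is visible of it) and "point" ([row, column] in pixels, amid what is visible of it).
- arm.place_of(camera, query): "point" ([row, column] in pixels: a listed point, or the origin of a listed thing).
The state is a dict: "clock": time; "joints": joint angles; "dq": joint speeds; "joint_efforts": joint torques, N m; "position": TCP position; "ee_rot": TCP orientation; "force": force on the tool from outside, world axes, zero at the start; "ft_torque": the same for the moment, N m; "width": opening from 0.0 (shut) to 1.0 (fully open); "gripper_force": force on a finger pad.
Only numpy, scipy, OpenCV 4.12 (cv2) and the standard library are available. Lean on these libraries where they do the work, as an engineer would, in place of code of your own. Each camera call takes 0.05 s, during which the arm holds its last target. There are 200 camera calls.

## Working session

There is one attempt and no reset: what is moved stays moved. The work goes in short steps, Python scripts to look and compute and a shell command to move; the robot and the scene stay as the last step left them, time stands still between calls to the robot, and variables do not carry over. Pictures are saved under pics/ and viewed, at most 14 in all, crops included, and the job is handed in when it is done.

```bash
mkdir -p pics; python3 - <<'E'
from cell import arm
import cv2,numpy as np
s=arm.observe();print(s)
for n in("scene","side"):
    cv2.imwrite(f"pics/{n}0.png",arm.get_image(n)[:,:,::-1])
    c=arm.get_calibration(n);print(n,c["intrinsics"],c["pose"])
c=arm.get_calibration("wrist");print(c)
E
```

```text
{'clock': 0.0, 'joints': array([ 1.12342468,  0.43520684,  0.02498976,  1.57413643, -0.01158215,
        1.13400053, -0.07513826]), 'dq': array([-3.30035885e-03,  9.28759665e-04,  5.47364994e-04,  1.05027573e-04,
       -4.25317309e-05, -9.78274630e-04,  9.66809146e-04]), 'joint_efforts': array([ 1.43997904e-04, -6.67852736e+01,  9.85006168e-01, -3.14456677e+01,
       -6.04453753e-02,  4.29072976e-02,  1.94154168e-04]), 'position': array([ 0.21111181, -0.58800111,  0.40393977]), 'ee_rot': array([-3.09353798e+00, -5.38443049e-01,  6.90489129e-04]), 'force': array([-0.61479494, -0.07357374, -0.99002908]), 'ft_torque': array([-0.03518125, -0.02863524, -0.01089832]), 'gripper_force': 0.0, 'width': 1.000358869986718}
scene [[533.84813941   0.         322.5878005 ]
 [  0.         533.84813941 246.32589262]
 [  0.           0.           1.        ]] [[-0.8297197  -0.33227284  0.44850863  1.10751553]
 [ 0.5578649  -0.52064286  0.64631089  0.85036646]
 [ 0.01876126  0.7864641   0.61735098  0.86296081]
 [ 0.          0.          0.          1.        ]]
side [[475.57589594   0.         327.83530358]
 [  0.         475.57589594 245.13758801]
 [  0.           0.           1.        ]] [[-0.83018052  0.36478126 -0.42158621  0.03139241]
 [-0.55744381 -0.53294239  0.63657584  0.72654475]
 [ 0.00752977  0.76348349  0.64578345  0.7923448 ]
 [ 0.          0.          0.          1.        ]]
{'intrinsics': array([[402.24884502,   0.        , 324.01013455],
       [  0.        , 402.24884502, 244.2315818 ],
       [  0.        ,   0.        ,   1.        ]]), 'pose': array([[ 0.33869838,  0.89407507,  0.2931095 ,  0.29092149],
       [-0.94089443,  0.32218834,  0.10446218, -0.55898314],
       [-0.00103943, -0.31116627,  0.95035492,  0.38441148],
       [ 0.        ,  0.        ,  0.        ,  1.        ]])}
```

View pics/scene0.png

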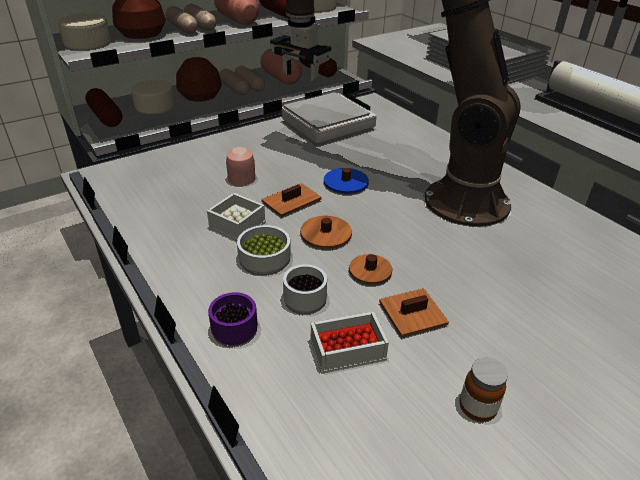

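View pics/side0.png

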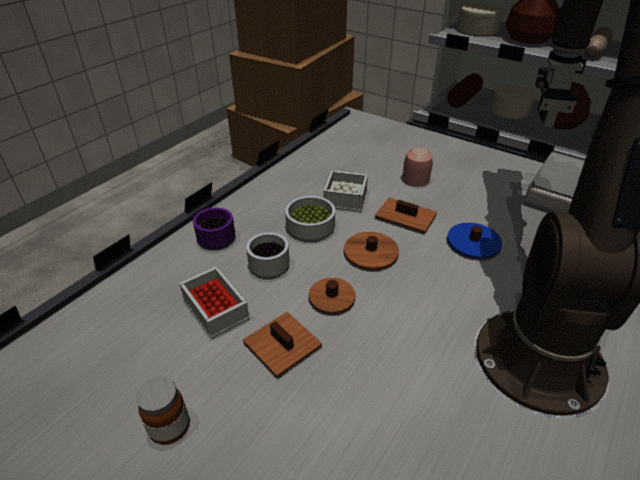

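Scene picture, lids: oblong (292,199), large round (326,231), small round (371,268), square (414,312), and a blue decoy (346,181). Dishes: square (236,215), large round (264,248), small round (305,288), oblong (349,340), and a purple decoy (233,318). Mortadella is at (240,167) and the jar at (483,390). I'm choosing the wooden lids and white dishes. Next I'll fit their poses with silhouettes in both cameras.

```bash
cat > h.py <<'E'
from cell import arm
import cv2,numpy as np,json
from scipy.optimize import minimize
def proj(cal,P):
    T=np.linalg.inv(cal["pose"]);q=P@T[:3,:3].T+T[:3,3];q=q*[1,-1,-1]
    u=q@cal["intrinsics"].T;return u[:,:2]/u[:,2:]
def ray(cal,p,z):   # p=[row,col] -> point on plane z
    d=np.linalg.inv(cal["intrinsics"])@[p[1],p[0],1.];d=cal["pose"][:3,:3]@(d*[1,-1,-1]);o=cal["pose"][:3,3]
    return o+d*(z-o[2])/d[2]
def prism(a,b,z0,z1,round_):
    if round_: t=np.linspace(0,2*np.pi,40);xy=np.c_[a/2*np.cos(t),a/2*np.sin(t)]
    else: xy=np.array([[1,1],[1,-1],[-1,-1],[-1,1]])*[a/2,b/2]
    return np.vstack([np.c_[xy,0*xy[:,:1]+z] for z in(z0,z1)])
M={"large_round_dish":[prism(.132,0,0,.058,1)],"small_round_dish":[prism(.1,0,0,.066,1)],
"square_dish":[prism(.11,.11,0,.06,0)],"oblong_dish":[prism(.14,.092,0,.056,0)],
"large_round_lid":[prism(.138,0,.006,.016,1),prism(.028,0,.016,.048,1)],
"small_round_lid":[prism(.106,0,.006,.016,1),prism(.028,0,.016,.048,1)],
"square_lid":[prism(.116,.116,.006,.016,0),prism(.06,.016,.016,.048,0)],
"oblong_lid":[prism(.146,.098,.006,.016,0),prism(.06,.016,.016,.048,0)],
"jar":[prism(.072,0,0,.105,1)],"mortadella":[prism(.086,0,0,.104,1)]}
S=4
def render(cal,name,p,z=0):
    c,s=np.cos(p[2]),np.sin(p[2]);R=np.array([[c,-s,0],[s,c,0],[0,0,1]])
    m=np.zeros((480,640),np.uint8)
    for P in M[name]:
        u=proj(cal,P@R.T+[p[0],p[1],z]);h=cv2.convexHull((u*256).round().astype(np.int32))
        cv2.fillConvexPoly(m,h,1,cv2.LINE_8,8)
    return m>0
def fit(name,obs,p0,z=0,yaws=(0,.4,.8,1.2,-.4,-.8,-1.2)):
    def f(p): return sum(1-(r&m).sum()/max(1,(r|m).sum()) for c,m in obs for r in[render(c,name,p,z)])/len(obs)
    if "round" in name or name in("jar","mortadella"): yaws=(0,)
    best=None
    y0=min(yaws,key=lambda y:f([*p0,y]))
    for k in(.02,.006):
        x=best.x if best is not None else np.array([*p0,y0])
        best=minimize(f,x,method="Nelder-Mead",options=dict(initial_simplex=np.vstack([x]+[x+d for d in np.diag([k,k,k*15])]),xatol=2e-4,fatol=1e-4))
    return best.x,best.fun
E
cat > m.py <<'E'
from h import *
px={"oblong_lid":(199,292),"large_round_lid":(231,326),"small_round_lid":(268,371),"square_lid":(312,414),"square_dish":(215,236),"large_round_dish":(248,264),"small_round_dish":(288,305),"oblong_dish":(340,349),"jar":(390,483),"mortadella":(167,240)}
cs={n:arm.get_calibration(n) for n in("scene","side")}
for n in cs: arm.get_image(n)
out={}
for k,p in px.items():
    z=.016 if "lid" in k else .05; X=ray(cs["scene"],p,z); obs=[]
    for n in cs:
        q=proj(cs[n],X[None])[0][::-1]
        L=[r for r in arm.silhouettes(n,k) if np.hypot(*(np.array(r["point"])-q))<30]
        if L: obs.append((cs[n],L[0]["region"]))
    if not obs: print(k,"none");continue
    x,e=fit(k,obs,X[:2]); out[k]=list(x)
    each=[fit(k,[o],x[:2],yaws=(x[2],))[0][:2].round(3) for o in obs]
    print(k,len(obs),x.round(4),round(e,3),each)
json.dump(out,open("poses.json","w"));print(arm.observe()["clock"])
E
python3 m.py
```

```text
oblong_lid 2 [ 0.4408 -0.2774  0.109 ] 0.111 [array([ 0.444, -0.277]), array([ 0.441, -0.277])]
large_round_lid 2 [ 0.4435 -0.0916  0.3979] 0.045 [array([ 0.443, -0.091]), array([ 0.444, -0.092])]
small_round_lid 2 [0.44   0.0941 0.0933] 0.075 [array([0.441, 0.095]), array([0.44 , 0.096])]
square_lid 1 [0.4474 0.266  1.3251] 0.078 [array([0.447, 0.266])]
square_dish 2 [ 0.6242 -0.2556 -1.1482] 0.112 [array([ 0.626, -0.258]), array([ 0.624, -0.256])]
large_round_dish 2 [ 0.6331 -0.0941  0.1023] 0.073 [array([ 0.629, -0.099]), array([ 0.636, -0.093])]
small_round_dish 2 [0.6265 0.0892 0.258 ] 0.106 [array([0.622, 0.081]), array([0.627, 0.092])]
oblong_dish 2 [ 0.6336  0.2699 -0.3487] 0.048 [array([0.633, 0.268]), array([0.634, 0.27 ])]
jar 2 [0.5073 0.5171 0.0141] 0.144 [array([0.504, 0.514]), array([0.507, 0.518])]
mortadella 2 [ 0.5031 -0.4712  0.3026] 0.245 [array([ 0.503, -0.471]), array([ 0.504, -0.472])]
1.2
```

```bash
python3 - <<'E'
from h import *
P=json.load(open("poses.json"));out=[]
for n in("scene","side"):
    im=arm.get_image(n)[:,:,::-1].copy();im=cv2.resize(im,None,fx=2.5,fy=2.5,interpolation=cv2.INTER_CUBIC)
    c=arm.get_calibration(n)
    for k,p in P.items():
        m=cv2.resize(render(c,k,p).astype(np.uint8),None,fx=2.5,fy=2.5)
        cs,_=cv2.findContours(m,0,1);cv2.drawContours(im,cs,-1,(0,255,0),1)
    out.append(im)
cv2.imwrite("pics/ov1.png",out[0][380:960,450:1200]);cv2.imwrite("pics/ov2.png",out[1][400:980,430:1200])
E
```

```text
(no output)
```

View pics/ov1.png

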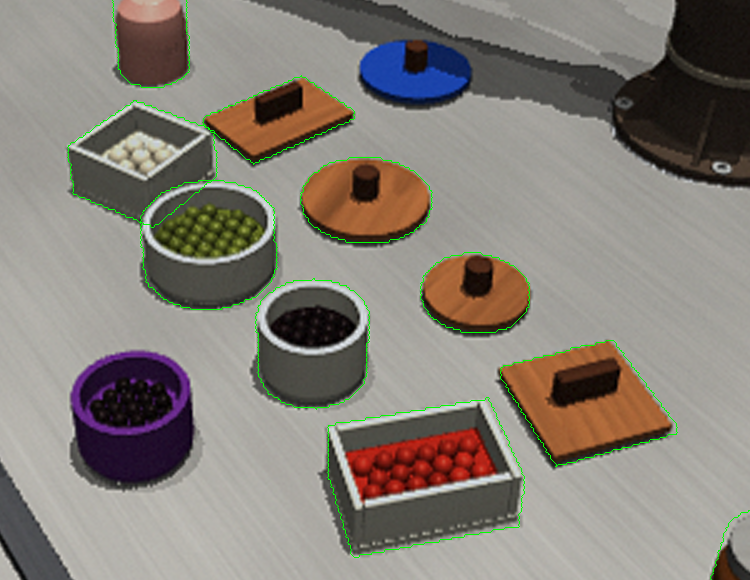

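View pics/ov2.png

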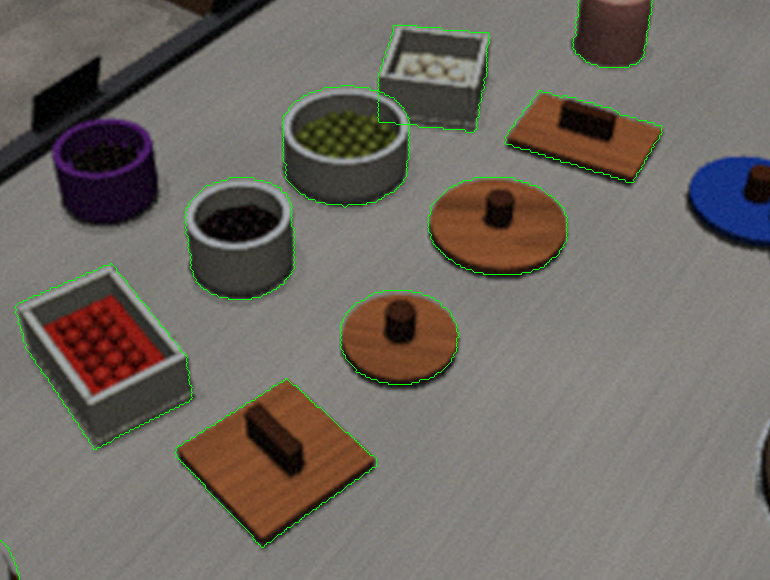

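The overlays match every outline. Wooden lids sit at scene-overlay (280,120) oblong, (365,200) large, (476,292) small and (587,402) square. The blue lid and purple dish are excluded. The square lid's bar lies along yaw −0.246. I'll start with the oblong lid.

```bash
cat > go.py <<'E'
# usage: go.py x y ztcp yaw -> shift/turn in tool axes from the present pose
import sys;from h import *
from scipy.spatial.transform import Rotation as R
x,y,z,w=map(float,sys.argv[1:5]);s=arm.observe()
Q=R.from_rotvec(s["ee_rot"]).as_matrix();yaw=np.arctan2(Q[1,0],Q[0,0])
d=Q.T@(np.array([x,y,z])-s["position"]);r=(yaw-w+np.pi/2)%np.pi-np.pi/2
print("shift",d.round(4),"roll",round(r,3),"rows>=",round(max(np.linalg.norm(d)/.05,abs(r)/.15),1),"| pos",s["position"].round(4),"yaw",round(yaw,3),"t",round(s["clock"],2),"w",round(s["width"],3))
E
python3 go.py .4408 -.2774 .34 .109
```

```text
shift [ 0.3211 -0.215   0.0647] roll 0.236 rows>= 7.8 | pos [ 0.2112 -0.5882  0.4048] yaw 0.345 t 1.3 w 1.001
```

```bash
python3 -m inch '.04 -.027 .008 .03 .06; .08 -.054 .016 .06 .06; .12 -.08 .024 .1 .06; .16 -.107 .032 .13 .06; .2 -.134 .04 .16 .06'; python3 go.py .4408 -.2774 .34 .109
```

```text
clock: 1.8
position: [0.355, -0.3929, 0.3647]
ee_rot: [3.128, 0.287, 0.001]
force: [0.8, 0.1, 0.5]
width: 0.664
gripper_force: 0.0
shift [ 0.1054 -0.098   0.0247] roll 0.074 rows>= 2.9 | pos [ 0.355  -0.3929  0.3647] yaw 0.183 t 1.8 w 0.664
```

```bash
python3 -m inch '.105 -.098 .025 .074 .06; .105 -.098 .025 .074 .06; .105 -.098 .025 .074 .06; .105 -.098 .025 .074 .06; .105 -.098 .025 .074 .06'; python3 go.py .4408 -.2774 .198 .109
cat > w.py <<'E'
# wrist check: w.py name z pic -> fitted pose of the thing lying at height z
import sys;from h import *
k,z=sys.argv[1],float(sys.argv[2]);c=arm.get_calibration("wrist");im=arm.get_image("wrist")
p=json.load(open("poses.json"))[k];L=arm.silhouettes("wrist",k)
q=proj(c,np.array([[p[0],p[1],z+.016]]))[0][::-1]
L=sorted(L,key=lambda r:np.hypot(*(np.array(r["point"])-q)))
im=im[:,:,::-1].copy()
if L:
    x,e=fit(k,[(c,L[0]["region"])],p[:2],z,yaws=(p[2],));print(k,x.round(4),"err",round(e,3),"was",np.round(p,4))
    cs,_=cv2.findContours(render(c,k,x,z).astype(np.uint8),0,1);cv2.drawContours(im,cs,-1,(0,255,0),1)
if len(sys.argv)>3: cv2.imwrite("pics/"+sys.argv[3],im)
E
python3 w.py oblong_lid 0 w1.png
```

```text
clock: 2.3
position: [0.44, -0.278, 0.3396]
ee_rot: [-3.136, -0.179, 0.0]
force: [-0.2, 0.4, -0.1]
width: 0.656
gripper_force: 0.0
shift [ 0.0009 -0.0004  0.1416] roll 0.005 rows>= 2.8 | pos [ 0.44   -0.278   0.3396] yaw 0.114 t 2.3 w 0.656
oblong_lid [ 0.4392 -0.2754  0.0998] err 0.016 was [ 0.4408 -0.2774  0.109 ]
```

View pics/w1.png

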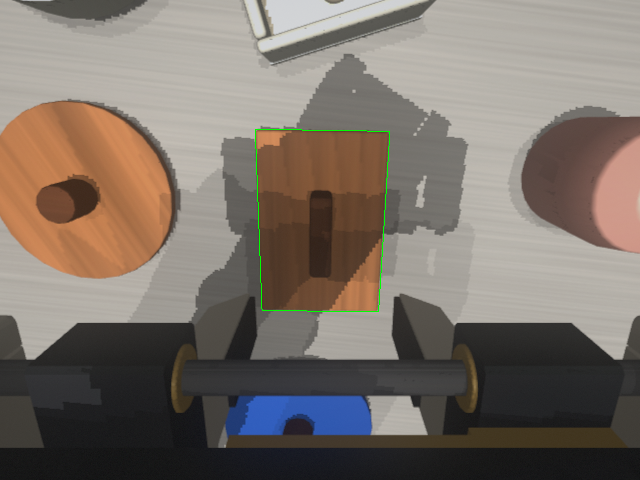

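The wrist picture shows the oblong lid, with its bar at (320,235) lying between the fingers. The fit agrees within 2 mm, so I'm descending.

```bash
python3 -m inch '0 -.002 .045 .01 .06; 0 -.002 .09 .01 .06; 0 -.002 .13 .01 .06; 0 -.002 .1415 .01 .06; 0 -.002 .1415 .01 .06' 30; python3 -m inch '0 0 0 0 .005; 0 0 0 0 .005; 0 0 0 0 .005; 0 0 0 0 .005; 0 0 0 0 .005' 30;python3 go.py .4392 -.2754 .35 .109
```

```text
clock: 2.9
position: [0.4382, -0.2779, 0.1974]
ee_rot: [-3.137, -0.155, 0.004]
force: [0.2, -0.5, 1.0]
width: 0.654
gripper_force: 0.0
clock: 3.4
position: [0.4394, -0.277, 0.1988]
ee_rot: [3.137, 0.158, 0.001]
force: [0.1, 0.3, -0.4]
width: 0.269
gripper_force: 0.0
shift [ 1.000e-04 -1.500e-03 -1.512e-01] roll -0.008 rows>= 3.0 | pos [ 0.4394 -0.277   0.1988] yaw 0.101 t 3.4 w 0.269
```

```bash
python3 -m inch '0 0 0 0 .005; 0 0 0 0 .005; 0 0 0 0 .005;0 0 0 0 .005; 0 0 -.02 0 .005' 30; python3 -m inch '0 0 -.04 0 .005; 0 0 -.08 0 .005; 0 0 -.12 0 .005; 0 0 -.15 0 .005; 0 0 -.15 0 .005' ;python3 go.py .6336 .2699 .36 -.349
```

```text
clock: 3.9
position: [0.4383, -0.2764, 0.2165]
ee_rot: [-3.135, -0.158, 0.006]
force: [-0.4, 0.7, -0.5]
width: 0.172
gripper_force: 30.0
clock: 4.4
position: [0.4401, -0.2775, 0.3722]
ee_rot: [3.134, 0.158, 0.01]
force: [0.7, -0.5, -1.2]
width: 0.171
gripper_force: 30.0
shift [ 0.2474 -0.5253  0.0116] roll 0.45 rows>= 11.6 | pos [ 0.4401 -0.2775  0.3722] yaw 0.101 t 4.4 w 0.171
```

```bash
python3 -m inch '.015 -.03 0 .03 .005; .036 -.073 0 .07 .005; .057 -.117 0 .12 .005; .077 -.16 0 .17 .005; .1 -.205 0 .22 .005'; python3 go.py .6336 .2699 .36 -.349
```

```text
clock: 4.9
position: [0.5176, -0.062, 0.367]
ee_rot: [3.135, -0.192, -0.003]
force: [2.0, -1.3, -2.6]
width: 0.168
gripper_force: 30.0
shift [ 0.0747 -0.3435  0.0067] roll 0.227 rows>= 7.0 | pos [ 0.5176 -0.062   0.367 ] yaw -0.122 t 4.9 w 0.168
```

```bash
python3 -m inch '.009 -.043 0 .05 .005; .018 -.086 0 .1 .005; .028 -.13 0 .15 .005; .037 -.172 0 .2 .005; .047 -.215 0 .227 .005'; python3 go.py .6336 .2699 .31 -.349
```

```text
clock: 5.4
position: [0.5901, 0.146, 0.3667]
ee_rot: [3.093, -0.544, -0.003]
force: [1.0, -0.5, -1.2]
width: 0.171
gripper_force: 30.0
shift [-0.0013 -0.1314  0.0565] roll 0.001 rows>= 2.9 | pos [0.5901 0.146  0.3667] yaw -0.348 t 5.4 w 0.171
```

```bash
python3 -m inch '.01 -.043 0 0 .005; .02 -.086 0 0 .005; .028 -.128 0 0 .005; .028 -.128 0 0 .005; .028 -.128 0 0 .005'; python3 go.py .6336 .2699 .27 -.349
```

```text
clock: 5.9
position: [0.6596, 0.2565, 0.3657]
ee_rot: [3.093, -0.538, -0.004]
force: [-0.0, -0.5, -2.0]
width: 0.169
gripper_force: 30.0
shift [-0.0288 -0.0041  0.0958] roll 0.005 rows>= 2.0 | pos [0.6596 0.2565 0.3657] yaw -0.344 t 5.9 w 0.169
```

```bash
python3 -m inch '-.029 -.004 .04 .005 .005; -.029 -.004 .08 .005 .005; -.029 -.004 .1 .005 .005; -.029 -.004 .1 .005 .005; -.029 -.004 .1 .005 .005'; python3 go.py .6336 .2699 .2485 -.349
python3 - <<'E'
from h import *
import sys
P=json.load(open("poses.json"));o=[]
for n in("scene","side"):
    im=arm.get_image(n)[:,:,::-1].copy();c=arm.get_calibration(n)
    k="oblong_lid";x=P["oblong_dish"];
    cs,_=cv2.findContours(render(c,k,x,.05).astype(np.uint8),0,1);cv2.drawContours(im,cs,-1,(0,255,0),1)
    u,v=proj(c,np.array([[x[0],x[1],.06]]))[0].astype(int);o.append(cv2.resize(im[v-70:v+70,u-80:u+80],None,fx=2.5,fy=2.5))
cv2.imwrite("pics/p1.png",np.hstack(o))
E
```

```text
clock: 6.4
position: [0.6342, 0.2677, 0.2685]
ee_rot: [3.092, -0.551, 0.0]
force: [-0.6, -1.0, -1.9]
width: 0.171
gripper_force: 30.0
shift [-0.0013 -0.0018  0.02  ] roll -0.004 rows>= 0.4 | pos [0.6342 0.2677 0.2685] yaw -0.353 t 6.4 w 0.171
```

View pics/p1.png

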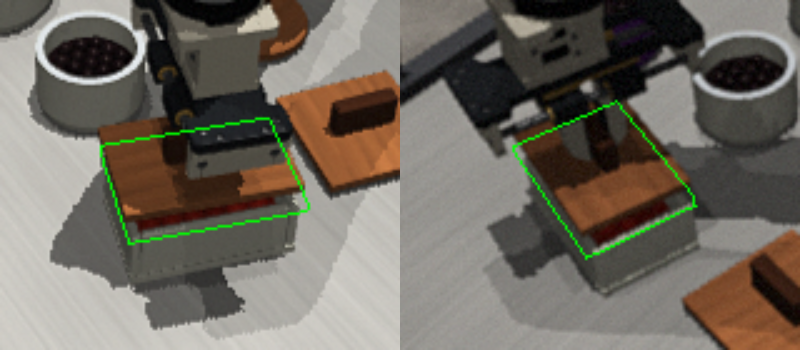

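The lid is about 20 mm above the dish and in line with its target outline. Lowering gently.

```bash
python3 -m inch '-.001 -.0015 .005 0 .005; -.001 -.0015 .01 0 .005; -.001 -.0015 .014 0 .005; -.001 -.0015 .017 0 .005; -.001 -.0015 .019 0 .005'; python3 go.py .6336 .2699 .2485 -.349;  python3 -m inch '0 0 .001 0 .005; 0 0 .001 0 .005'; python3 go.py .6336 .2699 .2485 -.349
```

```text
clock: 7.0
position: [0.6335, 0.2707, 0.2487]
ee_rot: [3.093, -0.549, -0.001]
force: [-0.5, -0.1, -1.9]
width: 0.171
gripper_force: 30.0
shift [0.0004 0.0007 0.0002] roll -0.002 rows>= 0.0 | pos [0.6335 0.2707 0.2487] yaw -0.351 t 7.0 w 0.171
clock: 7.2
position: [0.6335, 0.2706, 0.2486]
ee_rot: [3.093, -0.549, -0.0]
force: [-2.2, -1.8, 3.3]
width: 0.173
gripper_force: 30.0
shift [0.0003 0.0006 0.0001] roll -0.002 rows>= 0.0 | pos [0.6335 0.2706 0.2486] yaw -0.351 t 7.2 w 0.173
```

Contact came at the seated height. Releasing and rising, with a wrist look for seating and at the dishes on the way back.

```bash
python3 -m inch '0 0 0 0 .03; 0 0 0 0 .045; 0 0 0 0 .05; 0 0 -.01 0 .05; 0 0 -.03 0 .05'; python3 -m inch '0 0 -.04 0 .05; 0 0 -.08 0 .05; 0 0 -.09 0 .05; 0 0 -.09 0 .05'; python3 w.py oblong_lid .05 w2.png; sed -i 's/^p=json.*;L=/p=json.load(open("poses.json"))[k];L=/' w.py; python3 go.py .6265 .0892 .34 0.1
```

```text
clock: 7.7
position: [0.6331, 0.2705, 0.2775]
ee_rot: [3.092, -0.549, -0.004]
force: [0.6, -0.3, -0.1]
width: 0.528
gripper_force: 0.0
clock: 8.1
position: [0.634, 0.271, 0.3713]
ee_rot: [-3.09, 0.548, -0.006]
force: [-0.2, 0.9, -0.6]
width: 0.543
gripper_force: 0.0
oblong_lid [ 0.4408 -0.2774  0.109 ] err 1.0 was [ 0.4408 -0.2774  0.109 ]
shift [0.0561 0.1726 0.0277] roll -0.451 rows>= 3.7 | pos [0.6333 0.2706 0.3676] yaw -0.351 t 8.2 w 0.547
```

View pics/w2.png

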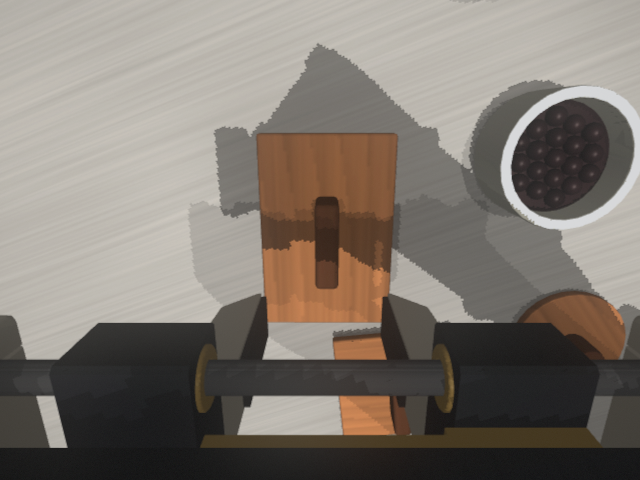

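The lid covers the oblong dish evenly, with its handle at (327,243). Next I'll measure the remaining three dishes with the wrist camera.

```bash
python3 go.py .56 -.05 .45 0; python3 -m inch '0.01 .04 -.015 -.08 .05; .02 .08 -.03 -.16 .05; .03 .12 -.045 -.24 .05; .03 .16 -.06 -.32 .05; .036 .2 -.08 -.35 .05'; python3 go.py .56 -.05 .45 0
```

```text
shift [ 0.0415  0.3263 -0.0822] roll -0.351 rows>= 6.8 | pos [0.6333 0.2706 0.3676] yaw -0.351 t 8.2 w 0.547
clock: 8.7
position: [0.5973, 0.0691, 0.4461]
ee_rot: [3.141, 0.003, -0.008]
force: [1.4, -0.6, 1.3]
width: 0.543
gripper_force: 0.0
shift [-0.0375  0.119  -0.0036] roll 0.002 rows>= 2.5 | pos [0.5973 0.0691 0.4461] yaw 0.002 t 8.7 w 0.543
```

```bash
python3 -m inch '-.015 .045 0 0 .05; -.03 .09 0 0 .05; -.0375 .119 0 0 .05; -.0375 .119 0 0 .05; -.0375 .119 0 0 .05'
cat > d.py <<'E'
import sys;from h import *
P=json.load(open("poses.json"));c=arm.get_calibration("wrist");im=arm.get_image("wrist")[:,:,::-1].copy()
for k in sys.argv[2:]:
    z=0
    if "@" in k: k,z=k.split("@");z=float(z)
    p=P[k] if not z else P[k.replace("lid","dish")]
    q=proj(c,np.array([[p[0],p[1],z+.03]]))[0][::-1]
    L=sorted(arm.silhouettes("wrist",k),key=lambda r:np.hypot(*(np.array(r["point"])-q)))
    if not L: print(k,"none");continue
    x,e=fit(k,[(c,L[0]["region"])],p[:2],z,yaws=(p[2],));print(k,x.round(4),"err",round(e,3),"was",np.round(p,4))
    for y,col in((x,(0,255,0)),(p,(255,0,255))):
        cs,_=cv2.findContours(render(c,k,y,z).astype(np.uint8),0,1);cv2.drawContours(im,cs,-1,col,1)
cv2.imwrite("pics/"+sys.argv[1],im)
E
python3 d.py d1.png small_round_dish large_round_dish square_dish large_round_lid small_round_lid
```

```text
clock: 9.2
position: [0.5606, -0.0489, 0.4468]
ee_rot: [-3.141, 0.005, 0.004]
force: [0.7, 1.1, -0.3]
width: 0.542
gripper_force: 0.0
small_round_dish [0.625  0.0903 0.0159] err 0.034 was [0.6265 0.0892 0.258 ]
large_round_dish [ 0.6306 -0.091   0.1981] err 0.015 was [ 0.6331 -0.0941  0.1023]
square_dish [ 0.6236 -0.2556 -1.1843] err 0.037 was [ 0.6242 -0.2556 -1.1482]
large_round_lid [ 0.442  -0.0908  0.1172] err 0.163 was [ 0.4435 -0.0916  0.3979]
small_round_lid [0.4366 0.0956 0.0482] err 0.337 was [0.44   0.0941 0.0933]
```

View pics/d1.png

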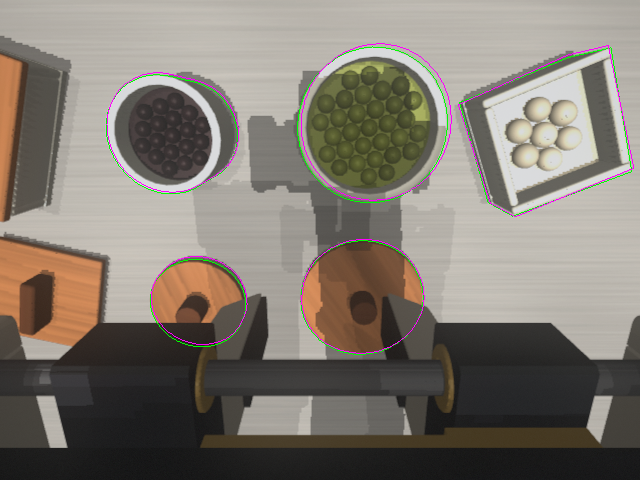

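The fits agree within 3 mm. Dishes in the wrist picture are at (165,130), (375,122) and (545,130), and the large round lid at (362,297). I'll take the large round lid next.

```bash
python3 go.py .4425 -.091 .26 0.0;  python3 -m inch '-.03 .01 .035 0 .06; -.06 .02 .07 0 .06; -.09 .03 .105 0 .06; -.117 .042 .14 0 .06; -.117 .042 .165 0 .06'; python3 go.py .4425 -.091 .198 0
```

```text
shift [-0.1186  0.0438  0.1879] roll 0.001 rows>= 4.5 | pos [ 0.5611 -0.0472  0.4479] yaw 0.001 t 9.5 w 0.544
clock: 10.0
position: [0.4399, -0.0913, 0.2813]
ee_rot: [3.141, -0.004, -0.007]
force: [1.3, 0.4, 0.2]
width: 0.651
gripper_force: 0.0
shift [ 0.003  -0.0003  0.0833] roll -0.003 rows>= 1.7 | pos [ 0.4399 -0.0913  0.2813] yaw -0.003 t 10.0 w 0.651
```

```bash
python3 -m inch '.002 0 0.03 0 .06; .002 0 .06 0 .06; .002 0 .083 0 .06; .002 0 .084 0 .06; .002 0 .084 0 .06'; python3 go.py .4425 -.091 .198 0; python3 -m inch '0 0 0 0 .005; 0 0 0 0 .005; 0 0 0 0 .005; 0 0 0 0 .005; 0 0 0 0 .005' 30
```

```text
clock: 10.5
position: [0.446, -0.0898, 0.1993]
ee_rot: [-3.141, 0.001, 0.001]
force: [0.4, -0.7, 0.4]
width: 0.655
gripper_force: 0.0
shift [-0.0035  0.0012  0.0013] roll -0.0 rows>= 0.1 | pos [ 0.446  -0.0898  0.1993] yaw -0.0 t 10.5 w 0.655
clock: 11.0
position: [0.446, -0.0903, 0.1996]
ee_rot: [3.141, -0.002, 0.001]
force: [-0.6, -0.4, 5.7]
width: 0.295
gripper_force: 30.0
```

```bash
python3 -m inch '0 0 0 0 .005; 0 0 -.01 0 .005; 0 0 -.05 0 .005; 0 0 -.09 0 .005; 0 0 -.13 0 .005';python3 go.py .6315 -.092 .31 0
```

```text
clock: 11.5
position: [0.4453, -0.0901, 0.331]
ee_rot: [-3.141, 0.002, 0.001]
force: [1.9, -1.0, -3.2]
width: 0.3
gripper_force: 30.0
shift [0.1863 0.0017 0.0209] roll -0.001 rows>= 3.7 | pos [ 0.4453 -0.0901  0.331 ] yaw -0.001 t 11.5 w 0.3
```

```bash
python3 -m inch '.04 0 0 0 .005; .08 0 0 0 .005; .12 0.001 0 0 .005; .16 .002 0 0 .005; .1885 .002 0 0 .005'; python3 go.py .634 -.092 .2515 0
```

```text
clock: 12.0
position: [0.6361, -0.0925, 0.3295]
ee_rot: [-3.141, 0.002, -0.0]
force: [0.0, -0.1, -2.1]
width: 0.295
gripper_force: 30.0
shift [-0.0022 -0.0005  0.078 ] roll -0.001 rows>= 1.6 | pos [ 0.6361 -0.0925  0.3295] yaw -0.001 t 12.0 w 0.295
```

```bash
python3 -m inch '0 0 0.02 0 .005; 0 0 .04 0 .005; 0 0 .055 0 .005; 0 0 .06 0 .005; 0 0 .06 0 .005'; python3 go.py .634 -.092 .2515 0
```

```text
clock: 12.5
position: [0.6339, -0.0925, 0.2688]
ee_rot: [-3.141, 0.002, 0.002]
force: [0.5, 0.1, -1.1]
width: 0.299
gripper_force: 30.0
shift [ 0.0001 -0.0005  0.0173] roll -0.001 rows>= 0.3 | pos [ 0.6339 -0.0925  0.2688] yaw -0.001 t 12.5 w 0.299
```

```bash
python3 -m inch '0 0 0.005 0 .005; 0 0 .01 0 .005; 0 0 .013 0 .005; 0 0 .015 0 .005; 0 0 .0165 0 .005';python3 -m inch '0 0 .0005 0 .005; 0 0 .001 0 .005; 0 0 .001 0 .005'
```

```text
clock: 13.0
position: [0.6343, -0.0925, 0.2527]
ee_rot: [3.142, -0.002, 0.0]
force: [-0.0, 0.3, -2.1]
width: 0.3
gripper_force: 30.0
clock: 13.3
position: [0.6343, -0.0925, 0.2522]
ee_rot: [3.141, -0.002, 0.0]
force: [-3.2, 0.3, 2.8]
width: 0.299
gripper_force: 30.0
```

```bash
python3 -m inch '0 0 0 0 .04; 0 0 0 0 .055; 0 0 0 0 .06; 0 0 -.01 0 .06; 0 0 -.04 0 .06'; python3 -m inch '0 0 -.04 0 .06; 0 0 -.07 0 .06'; python3 go.py .44 .095 .27 0
```

```text
clock: 13.8
position: [0.6333, -0.0924, 0.29]
ee_rot: [-3.141, 0.002, 0.008]
force: [0.8, -0.4, -0.2]
width: 0.641
gripper_force: 0.0
clock: 14.0
position: [0.6346, -0.0925, 0.3647]
ee_rot: [3.142, -0.002, 0.003]
force: [0.4, -0.4, 1.2]
width: 0.65
gripper_force: 0.0
shift [-0.195  -0.1872  0.0943] roll -0.001 rows>= 5.7 | pos [ 0.6346 -0.0925  0.3647] yaw -0.001 t 14.0 w 0.65
```

Now the small round lid.

```bash
python3 -m inch '-.033 -.033 0 0 .06; -.066 -.066 .0 0 .06; -.1 -.1 0 0 .06; -.132 -.132 .02 0 .06; -.165 -.16 .04 0 .06'; python3 -m inch '-.03 -.027 0 0 .06; -.03 -.027 0 0 .06; -.03 -.027 0 0 .06'; python3 d.py d2.png small_round_lid square_lid large_round_lid@.052; python3 go.py .44 .095 .198 0
```

```text
clock: 14.5
position: [0.4684, 0.0693, 0.3227]
ee_rot: [-3.141, 0.001, -0.005]
force: [-0.2, 1.1, -1.1]
width: 0.655
gripper_force: 0.0
clock: 14.8
position: [0.4395, 0.0953, 0.3226]
ee_rot: [-3.141, -0.001, -0.002]
force: [-0.3, 0.1, -0.5]
width: 0.654
gripper_force: 0.0
small_round_lid [0.4372 0.0962 0.0765] err 0.034 was [0.44   0.0941 0.0933]
square_lid [0.4473 0.2645 1.3188] err 0.031 was [0.4474 0.266  1.3251]
large_round_lid [ 0.6317 -0.0946  0.2014] err 0.013 was [ 0.6331 -0.0941  0.1023]
shift [-0.0007 -0.001   0.1241] roll -0.003 rows>= 2.5 | pos [0.4405 0.094  0.3221] yaw -0.003 t 15.0 w 0.655
```

```bash
python3 -m inch '-.002 -.001 0.04 0 .06; -.002 -.001 .08 0 .06; -.002 -.001 .115 0 .06; -.002 -.001 .124 0 .06; -.002 -.001 .124 0 .06'; python3 go.py .438 .0955 .198 0; python3 -m inch '0 0 0 0 .005; 0 0 0 0 .005; 0 0 0 0 .005; 0 0 0 0 .005; 0 0 0 0 .005' 30
```

```text
clock: 15.5
position: [0.4377, 0.0953, 0.1969]
ee_rot: [3.141, -0.003, -0.004]
force: [-0.2, -1.0, 0.5]
width: 0.651
gripper_force: 0.0
shift [ 0.0003 -0.0002 -0.0011] roll -0.002 rows>= 0.0 | pos [0.4377 0.0953 0.1969] yaw -0.002 t 15.5 w 0.651
clock: 16.0
position: [0.4378, 0.0958, 0.1983]
ee_rot: [-3.141, 0.002, -0.002]
force: [-0.8, 0.4, 8.0]
width: 0.3
gripper_force: 30.0
```

```bash
python3 -m inch '0 0 0 0 .005; 0 0 -.01 0 .005; 0 0 -.05 0 .005; 0 0 -.09 0 .005; 0 0 -.13 0 .005';python3 go.py .6255 .09 .32 0
```

```text
clock: 16.5
position: [0.437, 0.0957, 0.3297]
ee_rot: [-3.142, 0.001, 0.001]
force: [1.2, -0.7, -2.8]
width: 0.298
gripper_force: 30.0
shift [0.1885 0.0056 0.0095] roll -0.001 rows>= 3.8 | pos [0.437  0.0957 0.3297] yaw -0.001 t 16.5 w 0.298
```

```bash
python3 -m inch '.04 .001 0 0 .005; .08 .002 0 0 .005; .12 0.004 0 0 .005; .16 .0055 0 0 .005; .188 .0055 0 0 .005';python3 -m inch '0 0 0.02 0 .005; 0 0 .04 0 .005; 0 0 .05 0 .005; 0 0 .053 0 .005; 0 0 .053 0 .005'; python3 go.py .6255 .09 .258 0
```

```text
clock: 17.0
position: [0.6275, 0.0893, 0.3282]
ee_rot: [3.142, -0.003, 0.001]
force: [-0.2, -0.3, -0.7]
width: 0.297
gripper_force: 30.0
clock: 17.5
position: [0.6254, 0.09, 0.275]
ee_rot: [3.142, -0.002, -0.0]
force: [0.8, -0.7, -0.6]
width: 0.296
gripper_force: 30.0
shift [0.0001 0.     0.017 ] roll -0.001 rows>= 0.3 | pos [0.6254 0.09   0.275 ] yaw -0.001 t 17.5 w 0.296
```

```bash
python3 -m inch '0 0 0.005 0 .005; 0 0 .01 0 .005; 0 0 .013 0 .005; 0 0 .015 0 .005; 0 0 .0165 0 .005';python3 -m inch '0 0 .0005 0 .005; 0 0 .001 0 .005; 0 0 .001 0 .005'
```

```text
clock: 18.0
position: [0.6255, 0.09, 0.2587]
ee_rot: [3.141, -0.002, -0.0]
force: [-6.8, -1.8, 16.8]
width: 0.297
gripper_force: 30.0
clock: 18.3
position: [0.6254, 0.09, 0.2588]
ee_rot: [3.141, -0.002, 0.001]
force: [-5.7, -1.8, 13.8]
width: 0.301
gripper_force: 30.0
```

```bash
python3 -m inch '0 0 -.0005 0 .04; 0 0 -.0005 0 .055; 0 0 0 0 .06; 0 0 -.01 0 .06; 0 0 -.04 0 .06'; python3 -m inch '0 0 -.04 0 .06; 0 0 -.07 0 .06'; python3 go.py .4473 .265 .32 -.25
```

```text
clock: 18.8
position: [0.6246, 0.0897, 0.2953]
ee_rot: [3.14, -0.002, -0.009]
force: [-0.3, -0.3, -0.0]
width: 0.637
gripper_force: 0.0
clock: 19.0
position: [0.6257, 0.0901, 0.37]
ee_rot: [-3.141, 0.002, -0.003]
force: [1.2, 0.1, 0.0]
width: 0.653
gripper_force: 0.0
shift [-0.1787 -0.1746  0.0498] roll 0.249 rows>= 5.1 | pos [0.6257 0.0901 0.37  ] yaw -0.001 t 19.0 w 0.653
```

```bash
python3 -m inch '-.033 -.033 0 .05 .06; -.066 -.066 .0 .1 .06; -.1 -.1 0.02 .15 .06; -.132 -.132 .035 .2 .06; -.165 -.163 .045 .249 .06'; python3 -m inch '-.0105 -.0145 0.005 0 .06; -.0105 -.0145 0.005 0 .06; -.0105 -.0145 0.005 0 .06'; python3 d.py d3.png square_lid small_round_lid@.06 oblong_lid@.05; python3 go.py .4473 .265 .198 -.25
```

```text
clock: 19.5
position: [0.4591, 0.2543, 0.322]
ee_rot: [-3.116, 0.395, 0.0]
force: [0.3, 1.0, 0.1]
width: 0.656
gripper_force: 0.0
clock: 19.8
position: [0.4545, 0.2698, 0.3177]
ee_rot: [3.117, -0.391, 0.001]
force: [0.1, -0.3, -0.2]
width: 0.655
gripper_force: 0.0
square_lid [0.4479 0.2646 1.3216] err 0.04 was [0.4474 0.266  1.3251]
small_round_lid none
oblong_lid [ 0.6337  0.2708 -0.3515] err 0.017 was [ 0.6336  0.2699 -0.3487]
shift [-0.0068  0.0056  0.1196] roll -0.003 rows>= 2.4 | pos [0.4552 0.2687 0.3176] yaw -0.253 t 20.0 w 0.655
```

View pics/d3.png

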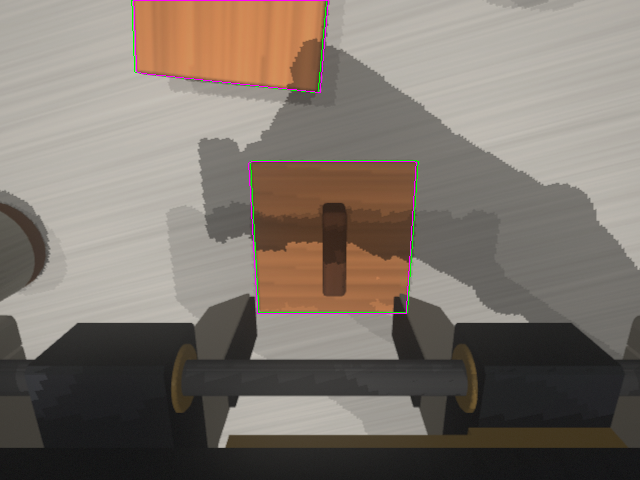

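The square lid's bar at (334,250) is aligned with the fingers, and the oblong lid's fit confirms it is seated. Grasping.

```bash
python3 -m inch '-.0065 .0055 0.04 0 .06; -.0065 .0055 .08 0 .06; -.0065 .0055 .11 0 .06; -.0065 .0055 .1195 0 .06; -.0065 .0055 .1195 0 .06'; python3 go.py .4477 .265 .198 -.25; python3 -m inch '0 0 0 0 .005; 0 0 0 0 .005; 0 0 0 0 .005; 0 0 0 0 .005; 0 0 0 0 .005' 30
```

```text
clock: 20.5
position: [0.4467, 0.2655, 0.197]
ee_rot: [3.115, -0.394, -0.002]
force: [-0.4, -0.6, 0.4]
width: 0.658
gripper_force: 0.0
shift [ 0.0011  0.0002 -0.001 ] roll -0.001 rows>= 0.0 | pos [0.4467 0.2655 0.197 ] yaw -0.251 t 20.5 w 0.658
clock: 21.0
position: [0.4467, 0.2662, 0.1982]
ee_rot: [-3.117, 0.392, -0.001]
force: [-0.3, 0.2, -0.2]
width: 0.263
gripper_force: 0.0
```

```bash
python3 -m inch '0 0 0 0 .005; 0 0 0 0 .005; 0 0 0 0 .005;0 0 0 0 .005; 0 0 -.02 0 .005'; python3 -m inch '0 0 -.04 0 .005; 0 0 -.08 0 .005; 0 0 -.12 0 .005; 0 0 -.15 0 .005; 0 0 -.15 0 .005' ;python3 go.py .624 -.2556 .36 .405
```

```text
clock: 21.5
position: [0.4457, 0.2656, 0.216]
ee_rot: [3.114, -0.392, -0.005]
force: [0.6, 0.0, -0.7]
width: 0.171
gripper_force: 30.0
clock: 22.0
position: [0.4474, 0.267, 0.3717]
ee_rot: [-3.112, 0.392, -0.008]
force: [0.7, -0.3, -1.4]
width: 0.175
gripper_force: 30.0
shift [0.3005 0.4626 0.0107] roll -0.655 rows>= 11.0 | pos [0.4474 0.267  0.3717] yaw -0.25 t 22.0 w 0.175
```

```bash
python3 -m inch '.02 .03 0 -.06 .005; .044 .068 0 -.13 .005; .068 .105 0 -.2 .005; .092 .142 0 -.27 .005; .117 .18 0 -.34 .005'; python3 go.py .624 -.2556 .36 .402
```

```text
clock: 22.5
position: [0.5152, 0.0612, 0.3666]
ee_rot: [3.138, 0.146, -0.002]
force: [0.2, -0.2, -1.4]
width: 0.174
gripper_force: 30.0
shift [0.0788 0.3255 0.0065] roll -0.309 rows>= 6.7 | pos [0.5152 0.0612 0.3666] yaw 0.093 t 22.5 w 0.174
```

```bash
python3 -m inch '.01 .043 0 -.06 .005; .02 .085 0 -.12 .005; .03 .13 0 -.19 .005; .04 .17 0 -.25 .005; .05 .21 0 -.309 .005'; python3 go.py .624 -.2556 .31 .402
```

```text
clock: 23.0
position: [0.5839, -0.1437, 0.3663]
ee_rot: [-3.078, -0.625, 0.003]
force: [1.4, 0.5, -1.1]
width: 0.174
gripper_force: 30.0
shift [-0.0067  0.1187  0.0562] roll -0.001 rows>= 2.6 | pos [ 0.5839 -0.1437  0.3663] yaw 0.401 t 23.0 w 0.174
```

```bash
python3 -m inch '-.003 .04 0.01 0 .005; -.0065 .08 .025 0 .005; -.0065 .1185 .045 0 .005; -.0065 .1185 .055 0 .005; -.0065 .1185 .055 0 .005';  python3 -m inch '0 0 .02 0 .005; 0 0 .037 0 .005; 0 0 .037 0 .005; 0 0 .037 0 .005'; python3 go.py .624 -.2556 .252 .402
```

```text
clock: 23.5
position: [0.6229, -0.2543, 0.309]
ee_rot: [-3.077, -0.619, 0.008]
force: [-0.6, 1.0, -0.5]
width: 0.171
gripper_force: 30.0
clock: 23.9
position: [0.6241, -0.2524, 0.2762]
ee_rot: [-3.078, -0.624, 0.0]
force: [1.1, 0.2, -1.2]
width: 0.173
gripper_force: 30.0
shift [-0.0013  0.003   0.0242] roll -0.002 rows>= 0.5 | pos [ 0.6241 -0.2524  0.2762] yaw 0.4 t 23.9 w 0.173
```

```bash
python3 -m inch '-.002 .003 0.007 0 .005; -.002 .003 .013 0 .005; -.002 .003 .018 0 .005; -.002 .003 .0215 0 .005; -.002 .003 .0235 0 .005';python3 go.py .624 -.2556 .252 .402; python3 -m inch '0 0 .0005 0 .005; 0 0 .001 0 .005; 0 0 .001 0 .005'
```

```text
clock: 24.4
position: [0.6231, -0.257, 0.2519]
ee_rot: [-3.079, -0.622, 0.001]
force: [-9.6, 2.7, 17.3]
width: 0.171
gripper_force: 30.0
shift [ 0.0013 -0.001  -0.0001] roll -0.003 rows>= 0.0 | pos [ 0.6231 -0.257   0.2519] yaw 0.399 t 24.4 w 0.171
clock: 24.7
position: [0.6231, -0.2571, 0.252]
ee_rot: [3.079, 0.622, -0.0]
force: [-4.0, 1.5, 6.8]
width: 0.175
gripper_force: 30.0
```

Contact at the exact seated height. Release, rise and check everything.

```bash
python3 -m inch '0 0 -.0005 0 .03; 0 0 -.0005 0 .045; 0 0 0 0 .05; 0 0 -.01 0 .05; 0 0 -.04 0 .05'; python3 -m inch '0 0 -.04 0 .05; 0 0 -.08 0 .05; -.04 0 -.1 0 .05; -.08 0 -.12 0 .05; -.12 0 -.14 0 .05'; python3 -m inch '-.04 .02 -.02 0 .05; -.08 .04 -.03 0 .05; -.08 .04 -.03 0 .05'
python3 d.py d4.png square_lid@.054
python3 - <<'E'
from h import *
P=json.load(open("poses.json"));cs={n:arm.get_calibration(n) for n in("scene","side")};im={n:arm.get_image(n)[:,:,::-1].copy() for n in cs}
best={"oblong":(.6337,.2708,-.3515,.05),"large_round":(.6317,-.0935,0,.052),"small_round":(.6255,.09,0,.06),"square":(.624,-.2562,.401,.054)}
for k,v in best.items():
    for n,c in cs.items():
        for nm,z in((k+"_lid",v[3]),(k+"_dish",0)):
            m,_=cv2.findContours(render(c,nm,v[:3],z).astype(np.uint8),0,1);cv2.drawContours(im[n],m,-1,(0,255,0) if z else (255,0,255),1)
o=[cv2.resize(im["scene"][140:410,190:540],None,fx=1.14,fy=1.14),cv2.resize(im["side"][140:410,140:490],None,fx=1.14,fy=1.14)]
cv2.imwrite("pics/end.png",np.hstack(o))
E
```

```text
clock: 25.2
position: [0.6223, -0.2569, 0.2892]
ee_rot: [-3.077, -0.622, 0.008]
force: [0.7, 0.0, 0.5]
width: 0.529
gripper_force: 0.0
clock: 25.7
position: [0.5114, -0.304, 0.4329]
ee_rot: [3.078, 0.623, 0.001]
force: [0.1, -1.4, 0.0]
width: 0.541
gripper_force: 0.0
clock: 26.0
position: [0.4495, -0.3776, 0.4641]
ee_rot: [3.077, 0.605, -0.001]
force: [0.1, -0.4, -1.3]
width: 0.549
gripper_force: 0.0
square_lid [ 0.6257 -0.2566 -1.1777] err 0.008 was [ 0.6242 -0.2556 -1.1482]
```

View pics/end.png

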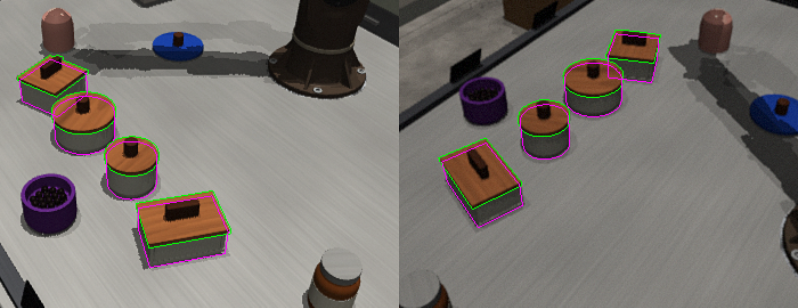

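View pics/d4.png

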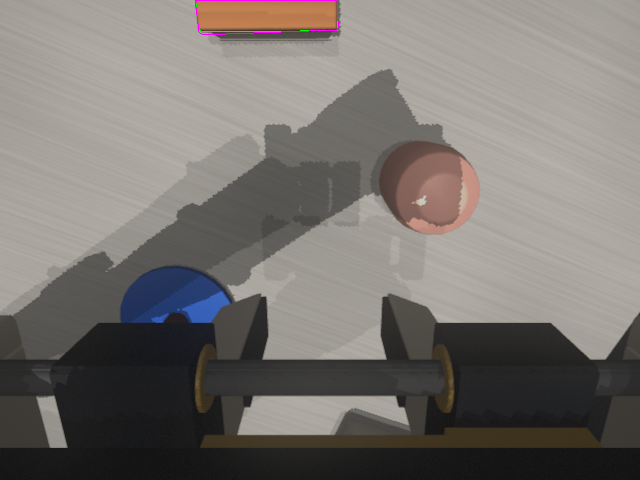

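All four lids lie on their seated outlines in both views, at end.png left half (52,75), (83,120), (131,165) and (183,218). The jar, mortadella and decoys are untouched.

```bash
python3 -c "
from cell import arm
print(arm.sign_off())"
```

```text
the job is handed in; nothing more can be done
None
```

All four dishes are covered with their matching wooden lids, each set down and seated by contact height and camera outline; the jar and mortadella were left alone, and the job was handed in at about 26 s.

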